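# Ready the dust extractor control: fit the spare module and set the fader

### The job

Get the dust extractor's control unit ready for sanding: take the rectangular spare module out of the plywood rack and plug it fully home in the empty socket between its two neighbours, and slide the fader until its grip stands level with the little steel index tab beside the track. Don't shift the index tab, and leave the other things on the bench where they are.

Things in the scene. Friction and masses are not known exactly. Their poses are not given: they have to be found in the camera images.
- unit: White low control case fixed to the bench, 190 (its x) x 250 (its y) x 35 mm high; origin at the centre of its underside, z up. On its near (-x) half runs the fader track (along y). On its far half, centred at x = 45 mm, stands a metal socket block 70 x 160 mm, top 57 mm above the bench, carrying two fixed neighbour modules (46 x 34 mm, tops at 113 mm) at y = -41 and +41 mm.
- socket (a point): Centre of the mouth of the empty socket, 57 mm above the bench; axes as the unit's. Rectangular hole 39 (x) x 27 (y) mm with a 2.5 mm chamfer, 18 mm deep, midway between the two neighbour modules: a seated module has 7 mm of air to each and its top is 12 mm below theirs, so there it can be held only by its x end faces.
- fader (a joint): Position of the fader along its track, 0 to 0.120 m, growing towards the unit's +y; slight friction, stays where it is left.
- fader_top (a point): Centre of the top of the fader's black block grip, 28 (unit x) x 20 (unit y) x 40 mm high, its top 89.5 mm above the bench, at x = -58 mm of the unit. It slides along a track housing 40 mm wide, 14 mm high (top 49 mm above the bench).
- index_tab (a point): Centre of the top of the small steel index tab, 12 (unit x) x 8 (unit y) x 20 mm tall, on the near side of the fader track at x = -87 mm of the unit, its top 55 mm above the bench. It marks the wanted place of the fader's centre along the track (unit y). It is stiff, but can be pushed along; it is to stay put.
- module: Spare module: grey body 46 (x) x 34 (y) mm, from 16 to 60 mm above the origin, over a black plug 36 x 24 x 16 mm; 0.1 to 0.2 kg. Origin: centre of the plug's underside. Fits either way round, its x along the unit's x, shoulder down on the socket block. Stands on its plug. In the rack only its y faces can be gripped, at the socket only its x faces: set it down on the bench between.
- rack: Plywood rack fixed to the bench, 140 (x) x 44 (y) mm; origin at the centre of its underside. A 6 mm floor and three 8 mm partitions at x = -66, 0, +66 mm, 70 mm high, make two bays 58 mm wide centred at x = -33 and +33 mm, open to the y sides and the top. One holds the module, the other the round timer.
- timer: Round grey spare timer, 40 mm in diameter, 50 mm tall on a round black plug, standing in the other bay of the rack; origin at the centre of its underside. Not wanted.
- paint_tin: Paint tin, 84 mm in diameter, 95 mm tall; origin at the centre of its underside. Bystander.
- jar: Glass jar, 66 mm in diameter, 80 mm tall; origin at the centre of its underside. Bystander.
- sanding_block: Cork sanding block, 100 x 60 x 35 mm; origin at the centre of its underside. Bystander.
- brush: Paint brush lying on the bench along its x. Bystander.
- screwdriver: Screwdriver lying on the bench along its x. Bystander.
- tub: Open plastic tub, 100 mm in diameter at the rim, 70 mm tall; origin at the centre of its underside. Bystander.
There are look-alikes about, which are no part of the job. What is shaped like the module but orange, purple or red is not meant.

How it is judged:
By the outcome, as a careful person would: the job done as asked, in the order asked, and still so for the second after the job is handed in, with the robot touching nothing.
It also fails if it takes over 67 s, if anything falls off the work surface, if the arm or the gripper's body presses on something with over 40 N, if the wrist force passes 120 N, or if a joint passes its speed limit or range.

### The arm

A 6-joint arm with a two-finger parallel gripper is mounted at the origin on the work surface. World frame = base frame: x ahead of the robot, y to its left, z up, the work surface at z = 0. Lengths are in m, angles in degrees, forces in N, time in s.
With the tool pointing down it reaches from about 0.4 to 0.825 m from the base axis. Payload 7 kg.
Tool frame: the origin (TCP) lies midway between the tips of the shut fingers; the grasp point (between the pads) lies r.grip_depth behind it (r.grip_depth is the distance from the TCP to the grasp point, in m); z points along the fingers, y is the direction in which the jaws open and shut (so a half turn about z gives the same grasp; the last joint's range is limited). The gripper opens to 88 mm and grips with 3 to 60 N. Pads are 19 mm wide; open, the fingers measure 130 mm over their backs; the gripper's body (78 mm by 193 mm) begins 47 mm behind the grasp point.
Start: joints at [-50.644, 20.546, 0.682, 0, -70.136, -16.507], TCP at [0.262, -0.622, 0.227] pointing down, gripper open.
Joint ranges: [-176.03, 176.03], [-82.01, 121.73], [-58.28, 71.71], [-173.87, 95.51], [-174.79, -0.11], [-173.66, 173.66]. Speed limits (degrees/s): [136.94, 136.94, 172.46, 180, 180, 180].

### API

Orientations are given as [roll, pitch, yaw] about the fixed x, y, z axes, in that order (R = Rz(yaw) Ry(pitch) Rx(roll)).
In Python, from plant import r, imaging, close_job gives the robot as it stands.
- The arm moves only by the tool step_arm, never from a script. Its argument "commands" is a list of rows, each a list of 2 entries, a list of its own where there are three numbers: the shift along the tool's x, y, z in mm, then the turn about the tool's z in degrees. In form: [[[x, y, z], twist], ...]. A call has 1 to 20 rows; each row shifts and turns the commanded pose from where the row before left it, along the tool's axes as they then stand; what a row does not reach is not made up. A row lasts 1/8 s, in which the tool goes at most 62.5 mm and 10.7 degrees, less where a joint would pass 70% of its speed; a pose out of reach is approached as far as the arm can. A call with a gripper value outside its range is refused whole. "gripper" is the closure, from 0 (fully open) to 1 (shut), set as the call begins (left out, the last holds). The fingers move at their own pace and stop on an object; "grip_force" is the grip in N (left out, the last holds). Time passes only in rows, so rows that do not move let the fingers close. It gives the time, the measured TCP pose, the force and the opening at its end, in the units of the state.
- r.get_state(): the state, without advancing time (a new reading comes with each control period).
- imaging.capture(name): name is "side" or "top"; returns a dict with "img" (400x640x3 uint8, red, green, blue), "z_map" (400x640 float32, m along the optical axis (not along the pixel's ray), 0 where there is no reading), "vfov" (degrees; the focal length in pixels is half the picture's height over the tangent of half this angle, whatever the lens; pixels are square), "cx", "cy" (the principal point, pixels), "extrinsics" (4x4, takes a point from camera to world coordinates). Camera axes: x right, y down, z forward; pixel columns grow to the right and rows downward; lengths in m; the calibration is good to about 2 mm. A picture is of the moment at which its call begins.
- close_job(): hands the job in, once; it reports no verdict.
The state is a dict: "time_s": time; "joints": joint angles; "qd": joint speeds; "joint_torque": joint torques, N m; "tcp_pos": TCP position; "eef_rot": TCP orientation; "contact_force": force on the tool from outside, world axes, zero at the start; "moment": the same for the moment, N m; "gripper_width": finger opening in m.
Only numpy, scipy, OpenCV 4.12 (cv2) and the standard library are available. Lean on these libraries where they do the work, as an engineer would, in place of code of your own. Each camera call takes 0.05 s, during which the arm holds its last target.

## Working session

There is one attempt and no reset: what is moved stays moved. The work goes in short steps, Python scripts to look and compute and a tool call to move; the robot and the scene stay as the last step left them, time stands still between calls to the robot, and variables do not carry over. Pictures are saved under pics/ and viewed, and the job is handed in when it is done.

Besides the shell and the picture viewer there is one more tool, called after "Call:" as name(argument=value, ...), one argument or row to a line, values as JSON. step_arm: Moves the arm, as the interface text tells. Its arguments: {"type":"object","properties":{"commands":{"type":"array","items":{"type":"array"}},"gripper":{"type":"number"},"grip_force":{"type":"number"}},"required":["commands"]}

```bash
ls; mkdir -p pics; python3 - <<'E'
from plant import r, imaging
import cv2,numpy as np
s=r.get_state();print(s, r.grip_depth)
for n in("side","top"):
    c=imaging.capture(n);cv2.imwrite(f"pics/{n}0.png",c["img"][:,:,::-1]);print(n,c["vfov"],c["cx"],c["cy"],c["extrinsics"].round(4).tolist())
    np.savez(f"/tmp/{n}0.npz",**c)
E
```

```text
pics
{'time_s': 0.0, 'joints': array([-5.06442428e+01,  2.05923896e+01,  6.34582789e-01, -1.98069686e-02,
       -7.01362808e+01, -1.65060918e+01]), 'qd': array([-0.05266811, -0.03036622,  0.06135244,  0.07362847,  0.00475674,
       -0.11751803]), 'joint_torque': array([ 7.97143207e-05, -5.82714200e+01,  2.93051541e+01,  6.99694142e+00,
        6.72103168e-03, -1.69092427e-04]), 'tcp_pos': array([ 0.26188999, -0.62159858,  0.22561905]), 'eef_rot': array([ 1.79904499e+02, -8.88199753e-03, -1.57157073e+02]), 'contact_force': array([-0.6786011 , -0.04884963,  0.22316964]), 'moment': array([ 0.03162963,  0.01723315, -0.00115354]), 'gripper_width': 0.08756368707111453} 0.0188
side 51.578502313499705 323.6222247464822 203.85576094950326 [[-0.7777, -0.4719, 0.4152, 0.0842], [-0.6283, 0.6039, -0.4904, 0.5407], [-0.0193, -0.6423, -0.7662, 0.9753], [0.0, 0.0, 0.0, 1.0]]
top 51.37975843420489 318.9163837823883 197.5708523902315 [[0.0167, -0.9826, 0.185, 0.3235], [-0.9997, -0.0135, 0.0189, -0.0302], [-0.0161, -0.1853, -0.9826, 1.2709], [0.0, 0.0, 0.0, 1.0]]
```

View pics/side0.png

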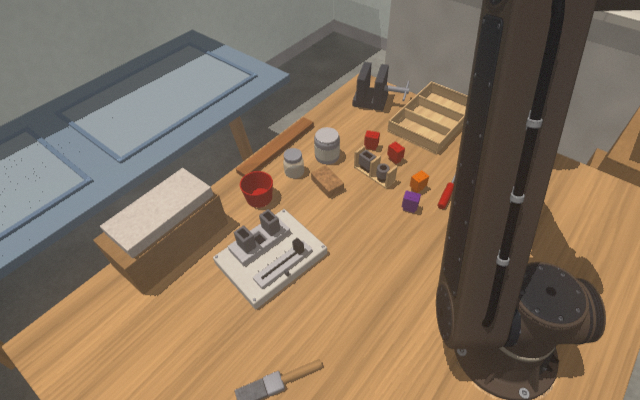

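View pics/top0.png

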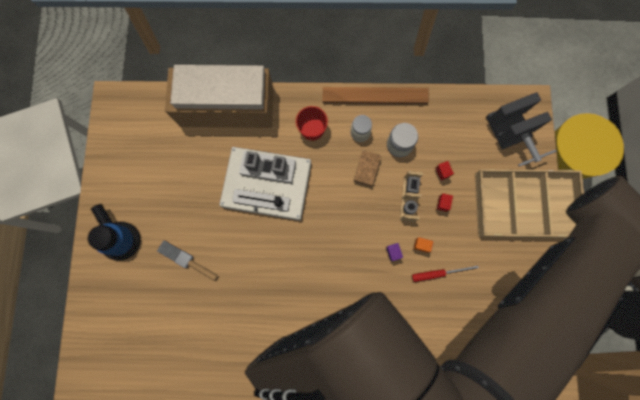

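The side view shows the unit at about (270,255) and the rack at about (375,167). In the top view they are at (266,183) and (412,197). I'll enlarge both.

```bash
python3 - <<'E'
import cv2,numpy as np
t=cv2.imread("pics/top0.png");s=cv2.imread("pics/side0.png")
a=cv2.resize(t[140:225,210:330],None,fx=5,fy=5,interpolation=2);b=cv2.resize(t[150:265,380:470],None,fx=5,fy=5,interpolation=2)
c=cv2.resize(s[200:310,205:335],None,fx=5,fy=5,interpolation=2);d=cv2.resize(s[110:220,300:440],None,fx=5,fy=5,interpolation=2)
for n,i in zip("abcd",(a,b,c,d)): cv2.imwrite(f"pics/c_{n}.png",i)
E
```

```text
(no output)
```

View pics/c_a.png

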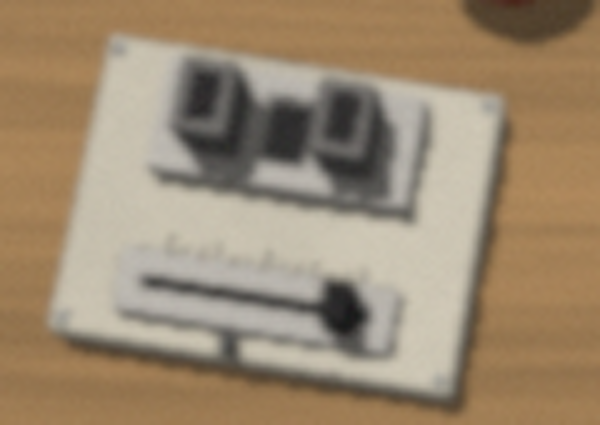

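View pics/c_b.png

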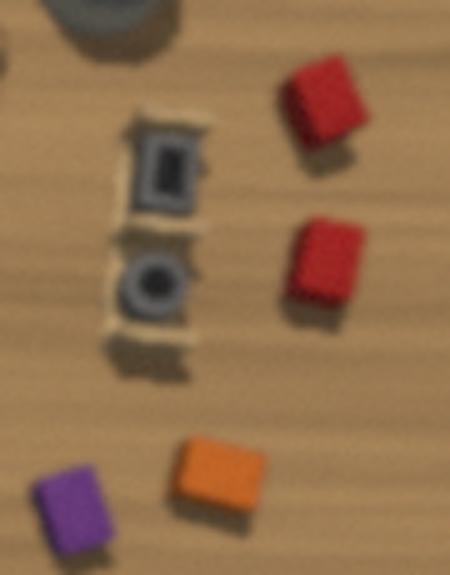

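View pics/c_c.png

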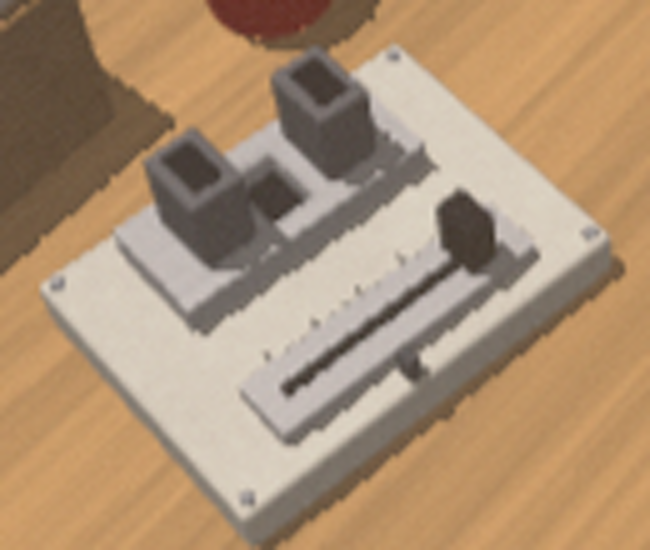

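View pics/c_d.png

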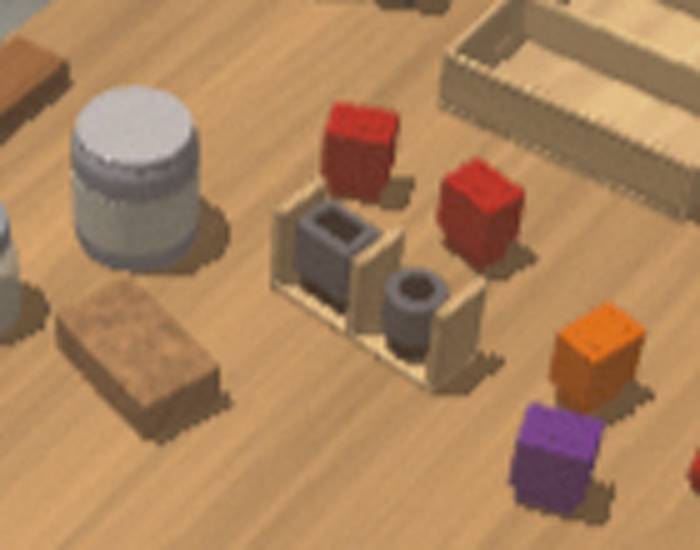

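The rectangular module stands in the far bay (top view 414,184; side view about 367,160) and the round timer is in the near bay. The orange, purple and red blocks aren't wanted. Next I'll measure from depth and rays in both views.

```bash
cat > h.py <<'E'
import numpy as np,cv2
def load(n,k): return dict(np.load(f"/tmp/{n}{k}.npz"))
def snap(n,k):
    from plant import imaging
    c=imaging.capture(n);np.savez(f"/tmp/{n}{k}.npz",**c);return c
def f(c): return c["img"].shape[0]/2/np.tan(np.radians(c["vfov"]/2))
def cloud(c):
    v,u=np.mgrid[0:400,0:640].astype(float);z=c["z_map"];F=f(c)
    P=np.stack([(u-c["cx"])/F*z,(v-c["cy"])/F*z,z],-1);E=c["extrinsics"]
    W=P@E[:3,:3].T+E[:3,3];W[z==0]=np.nan;return W
def plane(c,uv,h):
    uv=np.atleast_2d(np.asarray(uv,float));F=f(c);E=c["extrinsics"]
    d=np.stack([(uv[:,0]-c["cx"])/F,(uv[:,1]-c["cy"])/F,np.ones(len(uv))],-1)@E[:3,:3].T
    o=E[:3,3];return o+d*((h-o[2])/d[:,2:])
def proj(c,p):
    E=c["extrinsics"];q=(np.atleast_2d(p)-E[:3,3])@E[:3,:3];F=f(c)
    return np.stack([q[:,0]/q[:,2]*F+c["cx"],q[:,1]/q[:,2]*F+c["cy"]],-1)
def comps(W,lo,hi,box,minn=8):
    x0,x1,y0,y1=box
    m=(W[...,2]>lo)&(W[...,2]<hi)&(W[...,0]>x0)&(W[...,0]<x1)&(W[...,1]>y0)&(W[...,1]<y1)
    n,l,st,_=cv2.connectedComponentsWithStats(m.astype(np.uint8),connectivity=8)
    for i in range(1,n):
        if st[i,4]>=minn:
            p=W[l==i];vv,uu=np.nonzero(l==i)
            (cx,cy),(w,h),a=cv2.minAreaRect((p[:,:2]*1000).astype(np.float32))
            yield dict(n=st[i,4],uv=(uu.mean().round(1),vv.mean().round(1)),z=float(np.median(p[:,2]).round(4)),c=(round(cx,1),round(cy,1)),wh=(round(w,1),round(h,1)),a=round(a,1))
E
python3 - <<'E'
from h import *
for n in("top","side"):
    c=load(n,0);W=cloud(c);print(n)
    m=(np.abs(W[...,2])<.01)&(W[...,0]>.3)&(W[...,0]<.8)&(abs(W[...,1])<.4);print("bench",np.median(W[m][:,2]),W[m][:,2].std())
    for nm,lo,hi,box in (("unit",.02,.2,(.3,.8,-.1,.35)),("case35",.030,.040,(.3,.8,-.1,.35)),("block57",.053,.061,(.3,.8,-.1,.35)),("tops113",.105,.12,(.3,.8,-.1,.35)),("fader",.080,.095,(.3,.8,-.1,.35)),
       ("rack",.055,.08,(.3,.75,-.45,-.1)),("all",.02,.2,(.3,.9,-.45,.0))):
        for d in comps(W,lo,hi,box): print(nm,d)
E
```

```text
top
bench 0.0002814151955703448 0.002640327804012474
unit {'n': np.int32(1353), 'uv': (np.float64(233.9), np.float64(114.8)), 'z': 0.1061, 'c': (793.2, 250.0), 'wh': (199.6, 13.7), 'a': 90.0}
unit {'n': np.int32(179), 'uv': (np.float64(310.1), np.float64(130.1)), 'z': 0.0627, 'c': (768.5, 21.1), 'wh': (61.1, 98.0), 'a': 0.4}
unit {'n': np.int32(4957), 'uv': (np.float64(265.0), np.float64(182.8)), 'z': 0.0375, 'c': (603.1, 160.7), 'wh': (251.2, 190.8), 'a': 81.1}
unit {'n': np.int32(27), 'uv': (np.float64(204.4), np.float64(271.9)), 'z': 0.0213, 'c': (329.8, 331.5), 'wh': (42.4, 11.5), 'a': 65.1}
unit {'n': np.int32(8), 'uv': (np.float64(212.6), np.float64(277.0)), 'z': 0.0221, 'c': (314.9, 305.0), 'wh': (5.8, 9.6), 'a': 1.0}
case35 {'n': np.int32(20), 'uv': (np.float64(213.2), np.float64(123.4)), 'z': 0.0364, 'c': (788.6, 330.1), 'wh': (38.2, 2.9), 'a': 88.8}
case35 {'n': np.int32(19), 'uv': (np.float64(228.3), np.float64(123.4)), 'z': 0.0349, 'c': (789.0, 283.0), 'wh': (44.9, 3.9), 'a': 87.8}
case35 {'n': np.int32(21), 'uv': (np.float64(244.0), np.float64(123.5)), 'z': 0.0354, 'c': 
[... 10401 characters left out ...]
.7), 'a': 73.5}
all {'n': np.int32(453), 'uv': (np.float64(292.9), np.float64(160.8)), 'z': 0.0673, 'c': (775.1, -128.9), 'wh': (60.5, 62.9), 'a': 75.5}
all {'n': np.int32(534), 'uv': (np.float64(327.0), np.float64(178.8)), 'z': 0.0342, 'c': (654.1, -151.9), 'wh': (61.9, 105.1), 'a': 72.3}
all {'n': np.int32(268), 'uv': (np.float64(418.8), np.float64(179.8)), 'z': 0.054, 'c': (419.9, -314.2), 'wh': (51.3, 36.3), 'a': 75.4}
all {'n': np.int32(150), 'uv': (np.float64(446.2), np.float64(193.3)), 'z': 0.0234, 'c': (332.2, -332.6), 'wh': (22.1, 100.6), 'a': 9.8}
all {'n': np.int32(270), 'uv': (np.float64(410.6), np.float64(199.7)), 'z': 0.0563, 'c': (397.5, -227.7), 'wh': (45.5, 37.5), 'a': 16.8}
```

Sizes and heights agree to about 1 mm. Now the module top by grey colour, and the index tab.

```bash
python3 - <<'E'
from h import *
for n in("top","side"):
    c=load(n,0);W=cloud(c);hsv=cv2.cvtColor(c["img"],cv2.COLOR_RGB2HSV)
    ya=np.radians(-6.6);R=np.array([[np.cos(ya),-np.sin(ya)],[np.sin(ya),np.cos(ya)]])
    L=(W[...,:2]-np.array([.5632,-.282]))@R
    m=(L[...,0]>.006)&(L[...,0]<.060)&(abs(L[...,1])<.035)&(W[...,2]>.060)&(W[...,2]<.075)&(hsv[...,1]<70)
    p=L[m];print(n,m.sum(),"rack-local mm",(p.min(0)*1000).round(1),(p.max(0)*1000).round(1),np.median(W[m][:,2]),cv2.minAreaRect((p*1000).astype(np.float32)))
    yu=np.radians(-8.8);R=np.array([[np.cos(yu),-np.sin(yu)],[np.sin(yu),np.cos(yu)]])
    L=(W[...,:2]-np.array([.6031,.160]))@R
    m=(abs(L[...,0]+.087)<.0085)&(W[...,2]>.042)&(W[...,2]<.06)
    p=L[m]*1000;print("tab",m.sum(),p.min(0),p.max(0),p[:,1].mean(),W[m][:,2].max())
    m=(abs(L[...,0]+.058)<.02)&(W[...,2]>.080)&(W[...,2]<.095)
    p=L[m]*1000;print("fader",m.sum(),p.min(0),p.max(0),p.mean(0))
    g=np.argwhere((abs(L[...,0]+.087)<.0085)&(abs(L[...,1])<.1)&(W[...,2]>.038))
    for v,u in g: print(u,v,(L[v,u]*1000).round(1),W[v,u,2].round(4),c["img"][v,u])
E
```

```text
top 177 rack-local mm [  8.5 -16.3] [55.5 17.6] 0.066068705086481 ((32.139259338378906, 0.7331085205078125), (33.451839447021484, 47.280242919921875), 88.52616119384766)
tab 28 [ -95.01604899 -514.28025125] [-78.50708983  52.0041725 ] -167.70140831282683 0.05991595423821283
fader 64 [-72.21010716 -63.97659212] [-45.81772942 -44.25701068] [-58.79973448 -54.39259757]
229 202 [-80.2  93.8] 0.0385 [201 194 176]
229 205 [-89.2  91.9] 0.0381 [195 188 170]
242 205 [-83.2  52. ] 0.043 [179 173 159]
248 205 [-79.6  35.2] 0.0381 [140 138 126]
251 205 [-78.5  25.6] 0.0415 [138 134 127]
252 205 [-78.5  21.9] 0.0451 [132 129 122]
237 206 [-88.1  67.4] 0.038 [201 194 177]
254 206 [-81.7  13.5] 0.0543 [107 104 100]
255 206 [-81.7   9.9] 0.0577 [99 96 93]
253 207 [-84.3  17.2] 0.0477 [146 142 131]
254 207 [-84.3  13.4] 0.0515 [114 110 104]
255 207 [-84.1  10.1] 0.0538 [90 89 86]
256 207 [-83.1   7.8] 0.0501 [89 88 84]
235 208 [-95.1  72.1] 0.0383 [134 130 117]
253 208 [-88.5  14.7] 0.0572 [157 152 140]
255 208 [-87.4   8.9] 0.0564 [87 87 84]
256 208 [-86.    7.4] 0.0495 [85 83 80]
261 208 [-82.1  -5
[... 2810 characters left out ...]
76]
288 272 [-93.8  10.2] 0.055 [84 76 69]
285 273 [-85.   14.3] 0.0439 [89 79 73]
286 273 [-90.   14.2] 0.05 [88 80 76]
287 273 [-91.7  12.3] 0.05 [80 71 65]
288 273 [-92.5   9.9] 0.0482 [79 71 66]
285 274 [-84.6  14.5] 0.0386 [117 109 100]
286 274 [-90.8  15.3] 0.0472 [85 77 70]
287 274 [-91.7  12.8] 0.0454 [79 69 63]
288 274 [-91.1   9.6] 0.041 [79 70 64]
286 275 [-89.8  15.2] 0.0409 [115 107 100]
287 275 [-92.2  13.6] 0.042 [81 73 65]
277 278 [-79.8  37.1] 0.0387 [121 110 104]
275 284 [-89.7  51.4] 0.0382 [217 209 192]
262 287 [-78.9  83.1] 0.0475 [121 113 108]
262 289 [-78.5  84.3] 0.0382 [192 180 167]
267 290 [-89.4  76.7] 0.0381 [218 209 194]
261 292 [-83.5  91.2] 0.0381 [215 204 187]
```

Module top centre is (595,−285), yaw −6.6°, top at 66 mm, which matches the given 6+60 mm. The tab is at unit y≈11 mm and the fader at −54 mm. Now to move above the module.

Call:
step_arm(
  commands=[
    [[-20,8,0],0],
    [[-38,16,0],0],
    [[-38,16,0],5],
    [[-40,12.5,0],5],
    [[-40,9,0],5],
    [[-41,5.5,0],5],
    [[-41,2,0],5],
    [[-41,-1.5,0],4.4],
    [[-40,-5,0],0],
    [[-36,-4,0],0],
    [[-20,-2,0],0],
    [[0,0,0],0],
    [[0,0,0],0],
  ],
  gripper=0,
  grip_force=25,
)

```text
time_s: 1.72
tcp_pos: [0.6219, -0.5151, 0.2262]
eef_rot: [180.0, -0.0, 173.5]
contact_force: [-0.5, 0.2, -0.4]
gripper_width: 0.088
```

```bash
cat >> h.py <<'E'
def go(x,y,z,psi):
    from plant import r
    s=r.get_state();p=s["tcp_pos"]*1000;a=s["eef_rot"][2];t=np.radians(a)
    d=np.array([x,y,z])-p
    print("t",round(s["time_s"],2),"pos",p.round(1),"rot",s["eef_rot"].round(2),"F",s["contact_force"].round(1),"w",round(s["gripper_width"]*1000,1),"j",s["joints"].round(1))
    print("tool dx %.1f dy %.1f dz %.1f twist %.1f"%(d[0]*np.cos(t)+d[1]*np.sin(t),d[0]*np.sin(t)-d[1]*np.cos(t),-d[2],(a-psi+180)%360-180))
E
python3 -c "
from h import *
go(595,-284.7,28,173.4)"
```

```text
t 1.73 pos [ 621.9 -515.1  226.2] rot [ 1.7998e+02 -4.0000e-02  1.7347e+02] F [-0.5  0.2 -0.4] w 88.0 j [-25.9  33.4  21.4  -0.  -78.  -70.6]
tool dx 52.9 dy 225.9 dz 198.2 twist 0.1
```

Call:
step_arm(
  commands=[
    [[6,25,0],0],
    [[10,42,0],0],
    [[10,42,0],0],
    [[10,42,0],0],
    [[10,42,0],0],
    [[7,33,30],0],
    [[0,0,40],0],
    [[0,0,30],0],
    [[0,0,0],0],
    [[0,0,0],0],
  ],
)

```text
time_s: 2.98
tcp_pos: [0.5956, -0.2858, 0.1284]
eef_rot: [-180.0, 0.1, 173.5]
contact_force: [1.2, 0.3, -0.1]
gripper_width: 0.0878
```

```bash
python3 - <<'E'
from h import *
go(595,-284.7,28,173.4)
c=snap("side",1);cv2.imwrite("pics/side1.png",cv2.resize(c["img"][90:210,290:440],None,fx=5,fy=5,interpolation=2)[:,:,::-1])
E
```

```text
t 2.98 pos [ 595.6 -285.8  128.4] rot [-1.7996e+02  1.2000e-01  1.7345e+02] F [ 1.2  0.3 -0.1] w 87.8 j [ -8.7  23.3  -8.6   0.  -58.  -87.8]
tool dx 0.7 dy 1.0 dz 100.4 twist 0.1
```

View pics/side1.png

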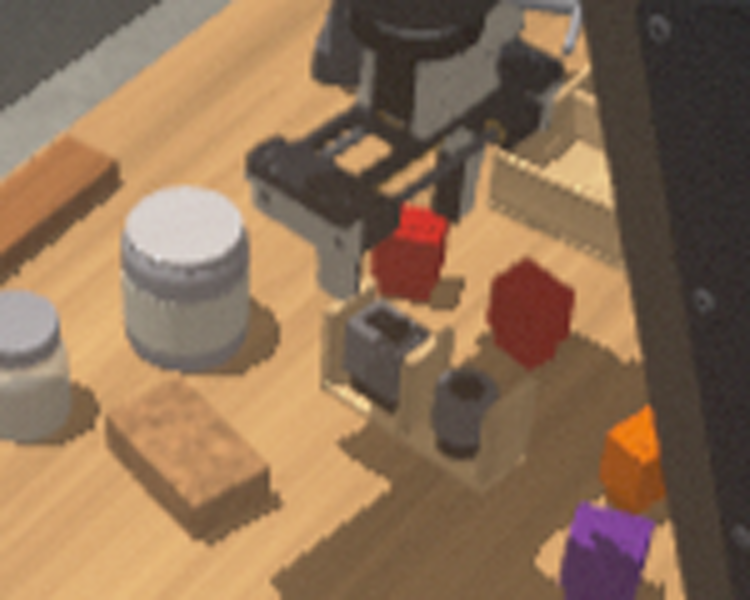

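The crop shows the open fingers straddling the grey module in the far bay (module at crop 385,345; fingertips at 340,280 and 450,200). Descending to grip.

Call:
step_arm(
  commands=[
    [[0.7,1,25],0],
    [[0,0,30],0],
    [[0,0,25],0],
    [[0,0,15],0],
    [[0,0,5],0],
    [[0,0,0],0],
    [[0,0,0],0],
  ],
)

```text
time_s: 3.9
tcp_pos: [0.5953, -0.2845, 0.0277]
eef_rot: [-180.0, 0.1, 173.5]
contact_force: [0.4, -0.5, 0.3]
gripper_width: 0.0875
```

Call:
step_arm(
  commands=[
    [[0,0,0],0],
    [[0,0,0],0],
    [[0,0,0],0],
    [[0,0,0],0],
    [[0,0,0],0],
    [[0,0,0],0],
  ],
  gripper=1,
  grip_force=25,
)

```text
time_s: 4.65
tcp_pos: [0.5946, -0.2844, 0.0266]
eef_rot: [-180.0, 0.0, 173.5]
contact_force: [0.5, -0.4, -0.3]
gripper_width: 0.0341
```

```bash
python3 -c "
from h import *
go(595,-284.7,128,173.4)"
```

```text
t 4.65 pos [ 594.6 -284.4   26.6] rot [-1.7999e+02  1.0000e-02  1.7345e+02] F [ 0.5 -0.4 -0.3] w 34.1 j [ -8.6  29.3 -14.2   0.  -46.5 -87.9]
tool dx -0.4 dy -0.2 dz -101.4 twist 0.1
```

Gripped at 34.1 mm, as it should be. Lifting.

Call:
step_arm(
  commands=[
    [[0,0,-10],0],
    [[0,0,-25],0],
    [[0,0,-35],0],
    [[0,0,-30],0],
    [[0,0,-10],2.2],
    [[0,0,0],0],
  ],
)

```text
time_s: 5.4
tcp_pos: [0.595, -0.2843, 0.138]
eef_rot: [180.0, 0.1, 171.3]
contact_force: [-0.6, 0.2, -2.5]
gripper_width: 0.034
```

```bash
python3 -c "
from h import *
go(520,-110,23,171.2)"
```

```text
t 5.4 pos [ 595.  -284.3  138. ] rot [1.8000e+02 1.2000e-01 1.7126e+02] F [-0.6  0.2 -2.5] w 34.0 j [ -8.6  22.7  -8.2  -0.  -59.  -90.1]
tool dx 100.6 dy 160.9 dz 115.0 twist 0.1
```

Call:
step_arm(
  commands=[
    [[12,20,0],0],
    [[22,35,0],0],
    [[22,35,0],0],
    [[22,35,0],0],
    [[15,24,10],0],
    [[7,12,30],0],
    [[0,0,35],0],
    [[0,0,25],0],
    [[0,0,10],0],
    [[0,0,0],0],
    [[0,0,0],0],
  ],
)

```text
time_s: 6.78
tcp_pos: [0.5209, -0.1099, 0.0274]
eef_rot: [180.0, 0.1, 171.3]
contact_force: [0.1, -0.1, -2.3]
gripper_width: 0.0337
```

```bash
python3 -c "
from h import *
go(520,-110,21,171.2)"
```

```text
t 6.78 pos [ 520.9 -109.9   27.4] rot [1.7999e+02 7.0000e-02 1.7127e+02] F [ 0.1 -0.1 -2.3] w 33.7 j [   9.2   19.8  -31.1    0.   -39.1 -108. ]
tool dx 0.9 dy -0.2 dz 6.4 twist 0.1
```

Call:
step_arm(
  commands=[
    [[0,0,3],0],
    [[0,0,1.5],0],
    [[0,0,1],0],
    [[0,0,0.7],0],
    [[0,0,0],0],
    [[0,0,0],0],
  ],
)

```text
time_s: 7.52
tcp_pos: [0.5202, -0.1099, 0.0205]
eef_rot: [-180.0, 0.0, 171.3]
contact_force: [-1.3, 0.6, 2.8]
gripper_width: 0.0339
```

It touched down. Release, rise and turn 90° for the regrasp.

Call:
step_arm(
  commands=[
    [[0,0,0],0],
    [[0,0,0],0],
    [[0,0,0],0],
    [[0,0,0],0],
    [[0,0,-15],0],
    [[0,0,-30],0],
    [[0,0,-30],0],
    [[0,0,-20],-10],
    [[0,0,0],-10],
    [[0,0,0],-10],
    [[0,0,0],-10],
    [[0,0,0],-10],
    [[0,0,0],-10],
    [[0,0,0],-10],
    [[0,0,0],-10],
    [[0,0,0],-10],
    [[0,0,0],0],
  ],
  gripper=0,
)

```text
time_s: 9.65
tcp_pos: [0.5204, -0.1099, 0.1163]
eef_rot: [-179.9, 0.0, -98.8]
contact_force: [0.0, -0.5, -0.3]
gripper_width: 0.0874
```

```bash
python3 - <<'E'
from h import *
go(520,-110,22,-98.8)
for n in("side","top"):
    c=snap(n,2);W=cloud(c)
    for d in comps(W,.054,.066,(.47,.58,-.16,-.06)): print(n,d)
    cv2.imwrite(f"pics/{n}2.png",c["img"][:,:,::-1])
E
```

```text
t 9.65 pos [ 520.4 -109.9  116.3] rot [-1.7994e+02  1.0000e-02 -9.8810e+01] F [ 0.  -0.5 -0.3] w 87.4 j [  9.2  12.9 -25.9   0.  -51.1 -18. ]
tool dx 0.1 dy 0.4 dz 94.3 twist -0.0
side {'n': np.int32(153), 'uv': (np.float64(353.2), np.float64(200.6)), 'z': 0.0595, 'c': (522.4, -109.2), 'wh': (33.7, 47.0), 'a': 82.1}
top {'n': np.int32(67), 'uv': (np.float64(352.8), np.float64(212.8)), 'z': 0.0602, 'c': (509.0, -108.5), 'wh': (30.0, 21.1), 'a': 80.5}
```

View pics/side2.png

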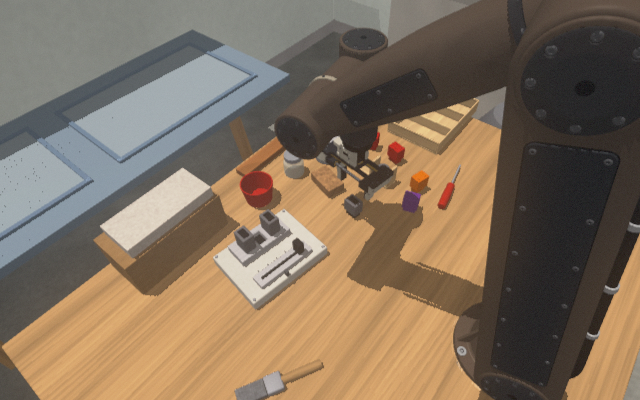

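The module stands upright on the bench at side pixel (353,201), with its top at about 60 mm and yaw near −8°. Regrasping by its x faces.

Call:
step_arm(
  commands=[
    [[-0.5,0.5,20],0],
    [[0,0,30],0],
    [[0,0,25],0],
    [[0,0,14],0],
    [[0,0,5],0],
    [[0,0,0],0],
    [[0,0,0],0],
  ],
)

```text
time_s: 10.62
tcp_pos: [0.5204, -0.1093, 0.0222]
eef_rot: [-179.9, 0.0, -98.8]
contact_force: [-0.4, 0.1, -0.2]
gripper_width: 0.0878
```

Call:
step_arm(
  commands=[
    [[0,0,0],0],
    [[0,0,0],0],
    [[0,0,0],0],
    [[0,0,0],0],
    [[0,0,0],0],
    [[0,0,0],0],
  ],
  gripper=1,
  grip_force=30,
)

```text
time_s: 11.38
tcp_pos: [0.5201, -0.1093, 0.0215]
eef_rot: [-180.0, 0.0, -98.7]
contact_force: [1.1, 0.6, 1.2]
gripper_width: 0.0459
```

Call:
step_arm(
  commands=[
    [[0,0,-10],0],
    [[0,0,-30],0],
    [[0,0,-40],0],
    [[0,0,-40],0],
    [[0,0,-20],0],
    [[0,0,0],0],
  ],
)

```text
time_s: 12.12
tcp_pos: [0.5204, -0.1092, 0.1633]
eef_rot: [-179.8, 0.1, -98.7]
contact_force: [-0.0, -0.1, -2.3]
gripper_width: 0.0459
```

```bash
python3 -c "
from h import *
go(647.3,153.3,162,-98.8)"
```

```text
t 12.12 pos [ 520.4 -109.2  163.3] rot [-1.7982e+02  6.0000e-02 -9.8750e+01] F [-0.  -0.1 -2.3] w 45.9 j [  9.3  10.  -22.7   0.  -57.2 -18. ]
tool dx -278.8 dy -85.5 dz 1.3 twist 0.1
```

Call:
step_arm(
  commands=[
    [[-15,-5,0],0],
    [[-30,-9,0],0],
    [[-38,-12,0],0],
    [[-40,-12,0],0],
    [[-40,-12,0],0],
    [[-40,-12,0],0],
    [[-36,-11,0],0],
    [[-25,-8,0],0],
    [[-15,-4.5,0],0],
    [[0,0,0],0],
    [[0,0,0],0],
  ],
)

```text
time_s: 13.5
tcp_pos: [0.6461, 0.1529, 0.1608]
eef_rot: [179.9, -0.0, -98.8]
contact_force: [0.4, -0.5, -2.8]
gripper_width: 0.0456
```

```bash
python3 - <<'E'
from h import *
go(647.3,153.3,162,-98.8)
for n in("side","top"):
    c=snap(n,3)
    W=cloud(c)
    for lo,hi in((.105,.120),(.19,.22)):
        for d in comps(W,lo,hi,(.58,.72,.08,.24)): print(n,d)
    u,v=proj(c,[.647,.153,.12])[0].astype(int)
    cv2.imwrite(f"pics/{n}3.png",cv2.resize(c["img"][max(0,v-60):v+60,max(0,u-75):u+75],None,fx=5,fy=5,interpolation=2)[:,:,::-1]);print(u-75,v-60)
E
```

```text
t 13.5 pos [646.1 152.9 160.8] rot [ 1.7994e+02 -4.0000e-02 -9.8770e+01] F [ 0.4 -0.5 -2.8] w 45.6 j [ 30.1  22.1  -5.8  -0.  -62.1 -38.9]
tool dx -0.6 dy -1.1 dz -1.2 twist 0.0
side {'n': np.int32(70), 'uv': (np.float64(271.9), np.float64(220.2)), 'z': 0.1116, 'c': (626.2, 114.9), 'wh': (34.1, 16.2), 'a': 80.0}
side {'n': np.int32(205), 'uv': (np.float64(243.1), np.float64(233.9)), 'z': 0.1127, 'c': (653.6, 194.0), 'wh': (33.6, 46.6), 'a': 82.5}
side {'n': np.int32(27), 'uv': (np.float64(241.6), np.float64(197.1)), 'z': 0.2066, 'c': (675.4, 154.8), 'wh': (27.3, 7.7), 'a': 11.3}
180 162
top {'n': np.int32(13), 'uv': (np.float64(249.8), np.float64(154.9)), 'z': 0.1131, 'c': (664.3, 195.0), 'wh': (5.9, 14.7), 'a': 4.9}
top {'n': np.int32(188), 'uv': (np.float64(277.7), np.float64(163.4)), 'z': 0.1131, 'c': (641.2, 113.4), 'wh': (35.0, 46.8), 'a': 80.8}
top {'n': np.int32(16), 'uv': (np.float64(256.1), np.float64(155.9)), 'z': 0.1996, 'c': (636.5, 161.0), 'wh': (17.9, 6.2), 'a': 86.1}
188 100
```

View pics/side3.png

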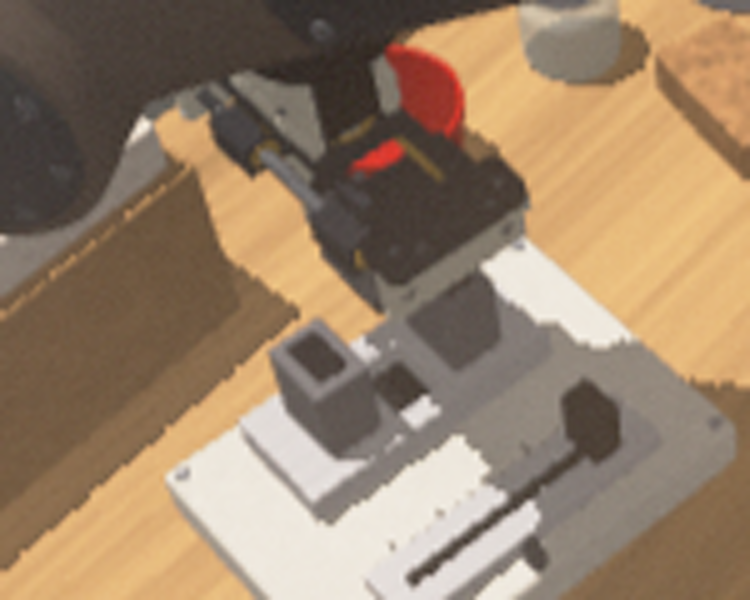

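View pics/top3.png

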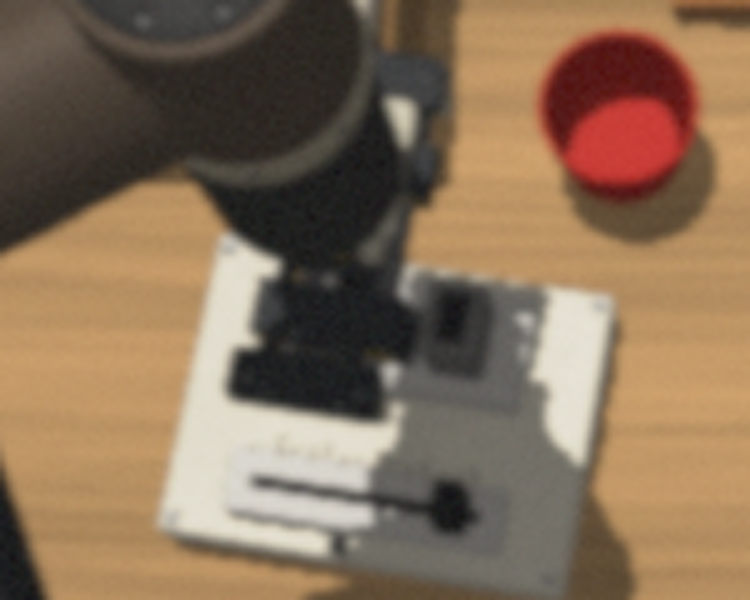

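```bash
python3 - <<'E'
from h import *
c=load("side",3);W=cloud(c)
yu=np.radians(-8.8);R=np.array([[np.cos(yu),-np.sin(yu)],[np.sin(yu),np.cos(yu)]])
pts=[[*(R@np.array([a*23,b*17])/1000+[.6465,.153]),z] for z in(.155,.199) for a in(-1,1) for b in(-1,1)]
pp=proj(c,pts);print(pp.round(0).tolist())
img=c["img"][:,:,::-1].copy()
im=cv2.resize(img[180:270,215:315],None,fx=7,fy=6.6*7/7,interpolation=2)
im=(255*(im/255.)**.6).astype(np.uint8)
for p in pp: cv2.circle(im,(int((p[0]-215+.5)*7),int((p[1]-180+.5)*6.6)),4,(0,255,0),1)
cv2.imwrite("pics/s3b.png",im)
L=(W[...,:2]-np.array([.6475,.1533]))@R*1000
m=(abs(L[...,0])<60)&(abs(L[...,1])<30)&(W[...,2]>.125)&(W[...,2]<.2)
n=0
for v,u in np.argwhere(m)[::6]:
    print(u,v,L[v,u].round(0),(W[v,u,2]*1000).round(0),c["img"][v,u]);
E
```

```text
[[264.0, 216.0], [254.0, 224.0], [254.0, 206.0], [243.0, 213.0], [262.0, 205.0], [251.0, 213.0], [251.0, 195.0], [240.0, 202.0]]
251 196 [ 19. -15.] 199.0 [103  70  66]
245 200 [18.  4.] 199.0 [79 71 67]
241 204 [34. 10.] 175.0 [123 109  96]
248 216 [-1. 16.] 164.0 [96 86 78]
249 217 [-7. 16.] 165.0 [93 83 79]
250 218 [-10.  16.] 163.0 [90 84 76]
251 219 [-13.  15.] 163.0 [90 80 76]
252 220 [-17.  15.] 161.0 [96 88 81]
254 221 [-24.  14.] 164.0 [91 84 78]
255 223 [-19.  10.] 146.0 [82 69 61]
```

View pics/s3b.png

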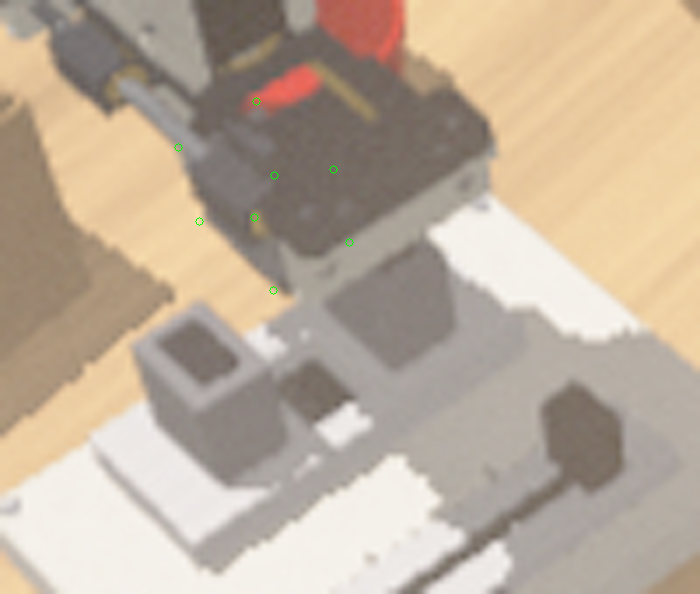

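```bash
python3 - <<'E'
from h import *
yu=np.radians(-8.8);R=np.array([[np.cos(yu),-np.sin(yu)],[np.sin(yu),np.cos(yu)]])
for k in(3,):
  c=load("side",k);W=cloud(c);L=(W[...,:2]-np.array([.6475,.1533]))@R*1000;Z=W[...,2]*1000
  m=(abs(L[...,0])<25)&(abs(L[...,1]-15)<7)&(Z>135)&(Z<190)
  for v,u in np.argwhere(m): print(u,v,L[v,u].round(1),Z[v,u].round(0))
  # neighbour +y face as bias reference: face at y=41+17=58
  m=(abs(L[...,0])<15)&(abs(L[...,1]-58)<5)&(Z>65)&(Z<105)
  print("nbr +y face (58):",m.sum(),np.median(L[m][:,1]),L[m][:,1].std())
  m=(abs(L[...,1]-41)<12)&(abs(L[...,0]+23)<5)&(Z>65)&(Z<105)
  print("nbr -x face (-23):",m.sum(),np.median(L[m][:,0]))
E
```

```text
244 212 [17.4 15.1] 162.0
245 213 [11.3 15.8] 164.0
246 214 [ 7.9 15.4] 163.0
247 215 [ 3.3 15.6] 163.0
248 216 [-1.3 15.7] 164.0
249 216 [-7.4 15.9] 170.0
252 216 [-22.   14.9] 182.0
253 216 [-23.6  13.1] 182.0
254 216 [-22.7  10. ] 179.0
248 217 [12.3 10.2] 142.0
249 217 [-6.8 16.3] 165.0
250 217 [-11.7  15.9] 170.0
252 217 [-21.2  15.1] 178.0
253 217 [-24.6  14.2] 180.0
254 217 [-23.8  11.2] 177.0
249 218 [8.6 9.9] 141.0
250 218 [-9.7 15.7] 163.0
251 218 [-15.2  15.6] 169.0
252 218 [-19.1  14.8] 171.0
253 218 [-22.5  13.8] 174.0
254 218 [-24.9  12.3] 175.0
250 219 [4.5 9.8] 141.0
251 219 [-13.5  15.5] 163.0
252 219 [-16.9  14.4] 165.0
253 219 [-22.2  14.3] 170.0
254 219 [-22.9  12. ] 169.0
251 220 [-1.2 10.4] 143.0
252 220 [-16.7  15. ] 161.0
253 220 [-20.6  14.2] 164.0
255 220 [-22.6   9.9] 162.0
252 221 [-7.3 11.2] 145.0
253 221 [-21.1  15.1] 161.0
254 221 [-24.4  14. ] 164.0
253 222 [-9.7 10.3] 142.0
254 222 [-22.6  13.8] 158.0
255 222 [-19.    9.4] 150.0
254 223 [-13.6  10.1] 142.0
255 223 [-18.5   9.8] 146.0
255 224 [-17.9  10.2] 142.0
nbr +y face (58): 40 57.00288443562702 0.5215359469143263
nbr -x face (-23): 83 -21.41529793008692
```

In the camera frame the plug sits within about 1 mm of the socket centre. I'll apply the small correction and lower to just above the mouth.

Call:
step_arm(
  commands=[
    [[-0.6,-1.1,15],0],
    [[0,0,25],0],
    [[0,0,22],0],
    [[0,0,12],0],
    [[0,0,4],0],
    [[0,0,0],0],
    [[0,0,0],0],
  ],
)

```text
time_s: 14.48
tcp_pos: [0.6484, 0.1541, 0.0842]
eef_rot: [-179.9, 0.0, -98.7]
contact_force: [0.5, -0.2, -0.9]
gripper_width: 0.0459
```

```bash
python3 - <<'E'
from h import *
go(647.5,153.3,62.7,-98.8)
c=snap("side",4)
cv2.imwrite("pics/side4.png",cv2.resize(c["img"][195:275,220:320],None,fx=7,fy=7,interpolation=2)[:,:,::-1])
E
```

```text
t 14.47 pos [648.4 154.1  84.2] rot [-1.7993e+02  4.0000e-02 -9.8740e+01] F [ 0.5 -0.2 -0.9] w 45.9 j [ 30.1  26.2 -10.4   0.  -53.3 -38.8]
tool dx 0.9 dy 0.8 dz 21.5 twist 0.1
```

View pics/side4.png

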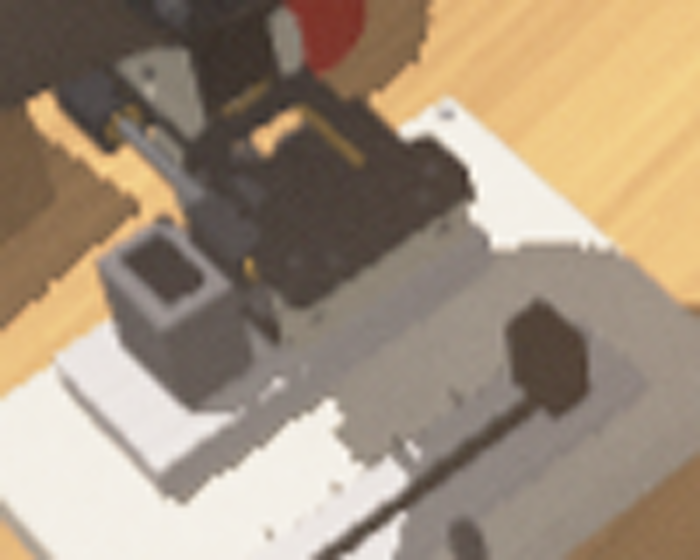

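The plug is above the mouth with the module between its neighbours (crop 270,310). Inserting slowly and watching the force.

Call:
step_arm(
  commands=[
    [[0.4,0.4,3],0],
    [[0,0,2.5],0],
    [[0,0,2],0],
    [[0,0,1.5],0],
    [[0,0,0],0],
  ],
)

```text
time_s: 15.15
tcp_pos: [0.6474, 0.1535, 0.0742]
eef_rot: [180.0, -0.0, -98.8]
contact_force: [0.5, -0.2, -1.3]
gripper_width: 0.0459
```

It's entering freely with no contact force. Continuing.

Call:
step_arm(
  commands=[
    [[0,0,2],0],
    [[0,0,2],0],
    [[0,0,2],0],
    [[0,0,2],0],
    [[0,0,1.5],0],
    [[0,0,0],0],
  ],
)

```text
time_s: 15.9
tcp_pos: [0.6474, 0.1535, 0.0647]
eef_rot: [180.0, -0.0, -98.7]
contact_force: [-0.2, -0.7, -1.9]
gripper_width: 0.046
```

Call:
step_arm(
  commands=[
    [[0,0,1],0],
    [[0,0,0.7],0],
    [[0,0,0.5],0],
    [[0,0,0],0],
    [[0,0,0],0],
  ],
)

```text
time_s: 16.52
tcp_pos: [0.6475, 0.1535, 0.0627]
eef_rot: [-180.0, 0.0, -98.7]
contact_force: [-0.6, 0.8, -1.8]
gripper_width: 0.046
```

Call:
step_arm(
  commands=[
    [[0,0,0.7],0],
    [[0,0,0.5],0],
    [[0,0,0.5],0],
    [[0,0,0],0],
    [[0,0,0],0],
  ],
)

```text
time_s: 17.15
tcp_pos: [0.6476, 0.1535, 0.0625]
eef_rot: [-180.0, 0.0, -98.7]
contact_force: [-4.6, 0.8, 9.0]
gripper_width: 0.046
```

It's seated: TCP is at the expected 62.6 mm with a 9 N reaction. Release, rise, and check before the fader.

Call:
step_arm(
  commands=[
    [[0,0,0.7],0],
    [[0,0,0],0],
  ],
)

```text
time_s: 17.4
tcp_pos: [0.6476, 0.1535, 0.0624]
eef_rot: [-179.9, 0.0, -98.7]
contact_force: [-6.3, 1.2, 13.7]
gripper_width: 0.0457
```

Call:
step_arm(
  commands=[
    [[0,0,-1],0],
    [[0,0,0],0],
    [[0,0,0],0],
    [[0,0,0],0],
    [[0,0,-10],0],
    [[0,0,-25],0],
    [[0,0,-30],0],
    [[0,0,-30],0],
    [[20,30,0],0],
    [[20,40,0],0],
    [[10,20,0],0],
    [[0,0,0],0],
  ],
  gripper=0,
)

```text
time_s: 18.9
tcp_pos: [0.55, 0.1174, 0.1576]
eef_rot: [-179.9, 0.1, -98.7]
contact_force: [0.6, 0.2, 0.1]
gripper_width: 0.0876
```

```bash
python3 - <<'E'
from h import *
go(537.3,115.4,65,-98.8)
for n in("side","top"):
    c=snap(n,5);W=cloud(c)
    for lo,hi in((.108,.118),(.096,.106)):
        for d in comps(W,lo,hi,(.58,.72,.08,.24)): print(n,d)
    u,v=proj(c,[.63,.153,.08])[0].astype(int)
    cv2.imwrite(f"pics/{n}5.png",cv2.resize(c["img"][max(0,v-60):v+60,max(0,u-75):u+75],None,fx=5,fy=5,interpolation=2)[:,:,::-1])
E
```

```text
t 18.9 pos [550.  117.4 157.6] rot [-1.7994e+02  6.0000e-02 -9.8730e+01] F [0.6 0.2 0.1] w 87.6 j [ 32.   13.2 -19.3  -0.  -57.4 -40.7]
tool dx 3.9 dy 12.2 dz 92.6 twist 0.1
side {'n': np.int32(54), 'uv': (np.float64(272.7), np.float64(219.3)), 'z': 0.1127, 'c': (624.5, 114.7), 'wh': (17.6, 34.7), 'a': 2.5}
side {'n': np.int32(192), 'uv': (np.float64(243.2), np.float64(233.8)), 'z': 0.1128, 'c': (653.5, 193.6), 'wh': (32.3, 48.8), 'a': 82.7}
side {'n': np.int32(32), 'uv': (np.float64(272.2), np.float64(223.8)), 'z': 0.1007, 'c': (622.3, 120.0), 'wh': (35.8, 15.7), 'a': 53.7}
side {'n': np.int32(125), 'uv': (np.float64(257.6), np.float64(229.9)), 'z': 0.1009, 'c': (643.7, 154.2), 'wh': (32.5, 39.9), 'a': 81.0}
side {'n': np.int32(46), 'uv': (np.float64(244.8), np.float64(240.1)), 'z': 0.1011, 'c': (648.4, 204.8), 'wh': (53.2, 24.2), 'a': 27.4}
```

View pics/side5.png

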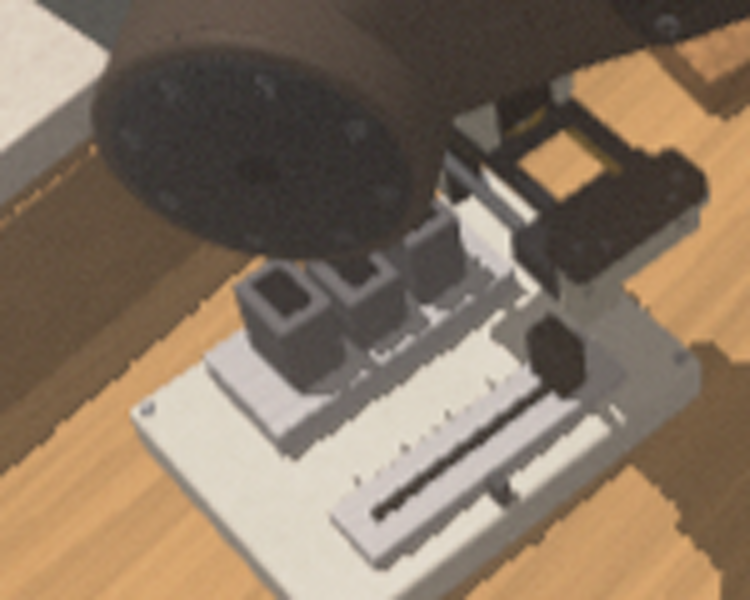

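The module is seated: side pixel (258,230), top at 101 mm, which is 12 mm below the neighbours. Now the fader, gripped by its x faces with the fingertips kept above the tab's 55 mm top.

Call:
step_arm(
  commands=[
    [[3.9,12.2,0],0],
    [[0,0,20],0],
    [[0,0,30],0],
    [[0,0,25],0],
    [[0,0,12],0],
    [[0,0,5],0],
    [[0,0,0],0],
    [[0,0,0],0],
  ],
)

```text
time_s: 20.0
tcp_pos: [0.5388, 0.1161, 0.0651]
eef_rot: [-179.9, 0.0, -98.7]
contact_force: [-0.0, 0.9, 0.1]
gripper_width: 0.0876
```

Call:
step_arm(
  commands=[
    [[0,0,0],0],
    [[0,0,0],0],
    [[0,0,0],0],
    [[0,0,0],0],
    [[0,0,0],0],
    [[0,0,0],0],
    [[0,0,0],0],
  ],
  gripper=1,
  grip_force=12,
)

```text
time_s: 20.88
tcp_pos: [0.5386, 0.1158, 0.0643]
eef_rot: [-180.0, 0.0, -98.7]
contact_force: [2.5, 0.2, -0.5]
gripper_width: 0.028
```

```bash
python3 -c "
from h import *
go(547.3,179.8,65,-98.8)"
```

```text
t 20.88 pos [538.6 115.8  64.3] rot [-1.7997e+02  1.0000e-02 -9.8750e+01] F [ 2.5  0.2 -0.5] w 28.0 j [ 32.5  18.2 -26.8   0.  -45.  -41.3]
tool dx -64.6 dy 1.2 dz -0.7 twist 0.1
```

Gripped at 28.0 mm. Sliding 65.2 mm towards unit +y, which is tool −x.

Call:
step_arm(
  commands=[
    [[-4,0,0],0],
    [[-8,0,0],0],
    [[-11,0,0],0],
    [[-12,0,0],0],
    [[-12,0,0],0],
    [[-10,0,0],0],
    [[-6,0,0],0],
    [[-2.2,0,0],0],
    [[0,0,0],0],
    [[0,0,0],0],
  ],
)

```text
time_s: 22.12
tcp_pos: [0.5485, 0.1809, 0.0643]
eef_rot: [-180.0, 0.1, -98.7]
contact_force: [5.1, 0.7, -3.5]
gripper_width: 0.0279
```

Call:
step_arm(
  commands=[
    [[0,0,0],0],
    [[0,0,0],0],
    [[0,0,0],0],
    [[0,0,0],0],
    [[0,0,-15],0],
    [[0,0,-30],0],
    [[0,0,-40],0],
    [[20,0,-40],0],
    [[45,0,-10],0],
    [[45,0,0],0],
    [[45,0,0],0],
    [[45,0,0],0],
    [[20,0,0],0],
    [[0,0,0],0],
  ],
  gripper=0,
)

```text
time_s: 23.88
tcp_pos: [0.5147, -0.0381, 0.2001]
eef_rot: [-179.9, 0.0, -98.9]
contact_force: [-0.1, 1.0, 0.2]
gripper_width: 0.0876
```

```bash
python3 - <<'E'
from h import *
go(547.3,179.8,65,-98.8)
yu=np.radians(-8.8);R=np.array([[np.cos(yu),-np.sin(yu)],[np.sin(yu),np.cos(yu)]])
for n in("side","top"):
    c=snap(n,6);W=cloud(c)
    for d in comps(W,.080,.095,(.5,.58,.05,.25)): print(n,d)
    L=(W[...,:2]-np.array([.6031,.160]))@R*1000
    for nm,x,z0,z1,hw in(("fader",-58,82,95,20),("tab",-88,45,60,7)):
        m=(abs(L[...,0]-x)<hw)&(abs(L[...,1])<40)&(W[...,2]*1000>z0)&(W[...,2]*1000<z1)
        p=L[m];print(n,nm,m.sum(),p.min(0).round(1),p.max(0).round(1),p.mean(0).round(1),((p.min(0)+p.max(0))/2).round(1))
    u,v=proj(c,[.56,.16,.06])[0].astype(int)
    cv2.imwrite(f"pics/{n}6.png",cv2.resize(c["img"][max(0,v-50):v+50,max(0,u-65):u+65],None,fx=6,fy=6,interpolation=2)[:,:,::-1]);print(u-65,v-50)
E
```

```text
t 23.88 pos [514.7 -38.1 200.1] rot [-1.7994e+02  2.0000e-02 -9.8860e+01] F [-0.1  1.   0.2] w 87.6 j [ 17.6   6.7 -21.4   0.  -61.9 -26.4]
tool dx -220.4 dy 1.4 dz 135.1 twist -0.1
side {'n': np.int32(88), 'uv': (np.float64(277.7), np.float64(257.1)), 'z': 0.0877, 'c': (548.4, 180.1), 'wh': (19.4, 29.2), 'a': 79.9}
side fader 83 [-71.8   2. ] [-42.4  21.4] [-58.9  12.1] [-57.1  11.7]
side tab 19 [-92.8   6.7] [-81.2  14.9] [-87.5  11.4] [-87.   10.8]
215 204Traceback (most recent call last):
  File "<stdin>", line 10, in <module>
    return umr_minimum(a, axis, None, out, keepdims, initial, where)
ValueError: zero-size array to reduction operation minimum which has no identity
```

View pics/side6.png

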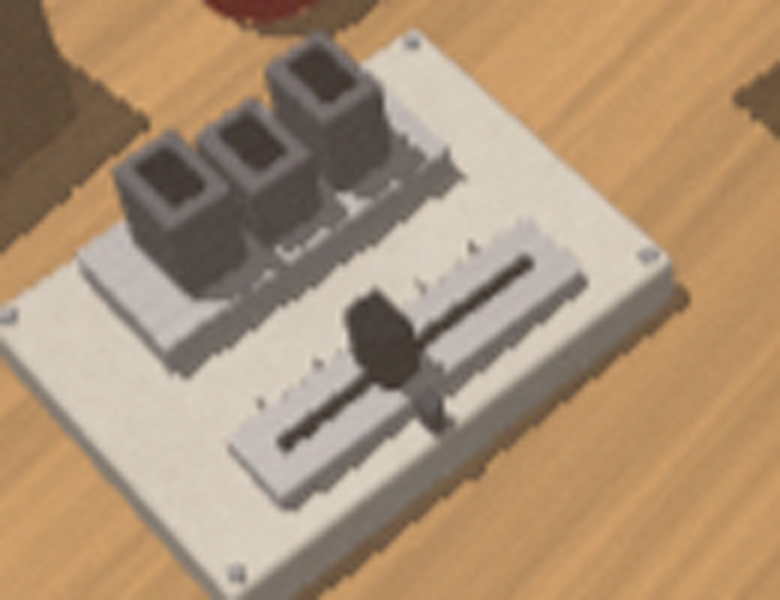

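The side view shows the fader (crop 383,338) beside the tab (430,405), with a difference under 1 mm. The arm blocks the top camera, so I'll move it clear and measure again.

Call:
step_arm(
  commands=[
    [[20,0,0],0],
    [[40,0,0],0],
    [[45,0,0],0],
    [[45,0,0],0],
    [[45,0,0],0],
    [[45,0,0],0],
    [[45,0,0],0],
    [[45,0,0],0],
    [[30,0,0],0],
    [[0,0,0],0],
  ],
)

```text
time_s: 25.22
tcp_pos: [0.4603, -0.3939, 0.1986]
eef_rot: [179.9, 0.0, -98.8]
contact_force: [0.5, 0.8, -0.2]
gripper_width: 0.0879
```

```bash
cat > m.py <<'E'
import sys
from h import *
k=sys.argv[1]
go(547.3,179.8,65,-98.8)
yu=np.radians(-8.8);R=np.array([[np.cos(yu),-np.sin(yu)],[np.sin(yu),np.cos(yu)]])
for n in("side","top"):
    c=snap(n,k);W=cloud(c);hsv=cv2.cvtColor(c["img"],cv2.COLOR_RGB2HSV)
    L=(W[...,:2]-np.array([.6031,.160]))@R*1000;Z=W[...,2]*1000
    for nm,x,z0,z1,hw in(("fader",-58,82,95,20),("tab",-88,45,60,7),("block",45,54,61,45),("nbr",45,109,117,30),("mod",45,98,104,26)):
        m=(abs(L[...,0]-x)<hw)&(abs(L[...,1])<(40 if nm in("fader","tab") else 20 if nm=="mod" else 90))&(Z>z0)&(Z<z1)
        p=L[m]
        if len(p): print(n,nm,m.sum(),p.min(0).round(1),p.max(0).round(1),p.mean(0).round(1),((p.min(0)+p.max(0))/2).round(1),np.median(Z[m]).round(1))
        else: print(n,nm,"none")
    cv2.imwrite(f"pics/{n}{k}.png",c["img"][:,:,::-1])
    u,v=proj(c,[.56,.16,.06])[0].astype(int)
    cv2.imwrite(f"pics/{n}{k}c.png",cv2.resize(c["img"][max(0,v-50):v+50,max(0,u-65):u+65],None,fx=6,fy=6,interpolation=2)[:,:,::-1]);print(u-65,v-50)
E
python3 m.py 7
```

```text
t 25.23 pos [ 460.3 -393.9  198.6] rot [179.94   0.   -98.82] F [ 0.5  0.8 -0.2] w 87.9 j [-22.1  15.2 -10.7   0.  -64.1  13.3]
tool dx -580.2 dy 2.0 dz 133.6 twist -0.0
side fader 78 [-70.9   0.6] [-43.5  21.6] [-58.4  12. ] [-57.2  11.1] 88.7
side tab 20 [-92.9   7.7] [-81.5  14.9] [-88.1  11.8] [-87.2  11.3] 53.3
side block 498 [  9.  -81.4] [82.1 79.7] [30.8 16.8] [45.5 -0.8] 56.9
side nbr 357 [ 21.1 -58.3] [68.5 57.2] [44.2  2.1] [44.8 -0.5] 113.0
side mod 158 [ 20.1 -16.1] [67.5 16.3] [43.2  0.1] [43.8  0.1] 101.0
215 204
top fader 64 [-72.2   1.7] [-44.   20.9] [-57.8  11.1] [-58.1  11.3] 88.8
top tab 14 [-93.3   7.5] [-81.5  16.3] [-87.3  11.5] [-87.4  11.9] 55.4
top block 401 [  8.9 -80. ] [80.3 80.9] [ 35.5 -11.8] [44.6  0.5] 57.3
top nbr 327 [ 21.2 -57.4] [67.7 57.7] [44.2 -0.6] [44.4  0.2] 112.9
top mod 135 [ 20.9 -16.9] [65.9 16.6] [43.2 -0.1] [43.4 -0.1] 101.3
197 144
```

View pics/top7c.png

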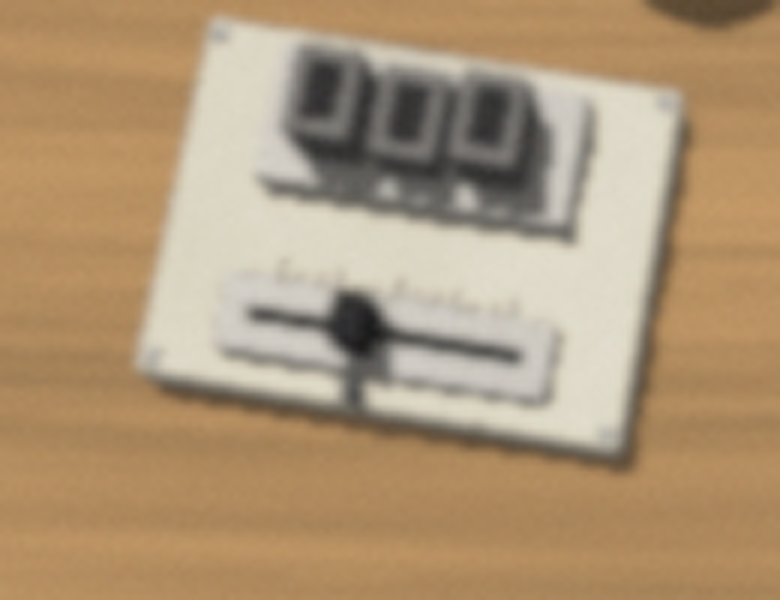

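In the top view the fader (crop 355,322) is level with the tab (353,385): about 11.3 mm against 11.5 mm. The module is seated between its neighbours (410,115). Last check: whether anything else on the bench moved.

```bash
python3 - <<'E'
from h import *
for n in("side","top"):
    a,b=load(n,0),load(n,7)
    for nm,lo,hi,box in(("tin",.085,.1,(.68,.78,-.3,-.2)),("jar",.07,.085,(.73,.82,-.18,-.09)),("tub",.06,.075,(.69,.84,-.04,.08)),("sand",.03,.04,(.58,.72,-.22,-.1)),("red1",.055,.064,(.6,.69,-.42,-.33)),("red2",.055,.064,(.5,.59,-.42,-.35)),("timer",.05,.062,(.505,.56,-.3,-.25)),("orange",.055,.064,(.38,.46,-.35,-.28))):
        print(n,nm,[[d["c"] for d in comps(cloud(q),lo,hi,box,20)] for q in(a,b)])
E
```

```text
side tin [[(738.8, -253.4)], [(739.3, -257.2)]]
side jar [[(777.0, -131.7)], [(778.6, -131.2)]]
side tub [[(788.5, 21.7)], [(787.1, 21.0)]]
side sand [[(655.2, -152.2)], [(654.6, -151.9)]]
side red1 [[(646.2, -384.9)], [(644.8, -382.7)]]
side red2 [[(547.8, -382.2)], [(548.2, -380.9)]]
side timer [[(531.3, -275.8)], [(528.9, -277.6)]]
side orange [[(419.9, -313.6)], [(420.9, -312.6)]]
top tin [[(735.0, -254.4)], [(746.5, -229.2)]]
top jar [[(775.8, -132.0)], [(775.8, -131.5)]]
top tub [[(787.0, 21.3)], [(786.9, 21.2)]]
top sand [[(653.3, -151.6)], [(653.1, -151.6)]]
top red1 [[(644.3, -383.3)], []]
top red2 [[(546.1, -380.0)], []]
top timer [[(529.6, -276.4)], []]
top orange [[(418.9, -312.5)], []]
```

View pics/side7.png

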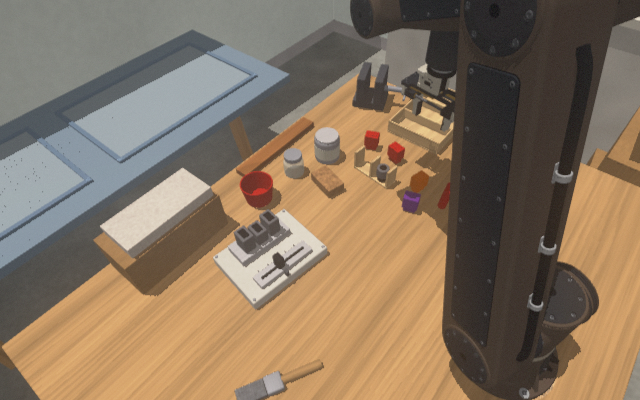

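Nothing on the bench has shifted. The tin's top-view reading differs only because the arm partly hides it, and the side view agrees with the start. Gripper is open and clear, so I'm handing in.

```bash
python3 -c "
from plant import close_job
print(close_job())"
```

```text
the job is handed in; nothing more can be done
None
```

Both parts of the job are done and handed in after about 25 s of the 67 s allowed. The spare module is plugged home in the empty socket, and the fader stands level with the index tab.

- **Module:** I took it from the rack by its y faces, set it down on the bench, regripped it by its x faces and pressed it in. The last check shows its top at 101 mm, 12 mm below its neighbours, and centred between them. The press force reached about 14 N.
- **Fader:** I slid it 65 mm. Its centre is at unit y ≈ 11.1–12.0 mm and the tab's at about 11.3–11.9 mm, so they agree to under 1 mm in both views. The tab's position was unchanged within the measurement noise.
- **Other things on the bench:** In the side view the timer, paint tin, jar, tub, sanding block, two red blocks and orange block are where they were, to within about 4 mm (the tin's 4 mm was the largest change). I did not measure the brush, screwdriver or purple block afterwards, but they look undisturbed.
- **Disagreement:** In the final top view the tin read about 28 mm off because the arm partly hid it. The arm also hid the red blocks, timer and orange block there, so those rest on the side view alone.

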